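Aim and lock the work lamp

ROBOT

A 6-joint arm with a two-finger parallel gripper is mounted at the origin on the work surface. World frame = base frame: x ahead of the robot, y to its left, z up, the work surface at z = 0. Lengths are in m, angles in rad, forces in N, time in s.
With the tool pointing down it reaches from about 0.35 to 0.8 m from the base axis. Payload 7.3 kg.
Tool frame: the origin (TCP) lies between the finger pads; the fingertips stand 17 mm ahead of it and the grasp point (between the pads) lies 2 mm behind it; z points along the fingers, y is the line along which they close (so a half turn about z gives the same grasp; the last joint's range is limited). The gripper opens to 85 mm and grips with 20 to 120 N. Pads are 22 mm wide; open, the fingers measure 114 mm over their backs; the gripper's body (76 mm by 85 mm) begins 54 mm behind the grasp point. The pads swing forward as they close: fully open they stand 13 mm farther back than shut.
Start: joints at [-1.411, 0.342, 1.524, -0, 1.275, -0.146], TCP at [0.158, -0.501, 0.248] pointing down, gripper open.
Joint ranges: [-2.53, 2.53], [-0.77, 2.02], [0.04, 2.7], [-1, 4.14], [0.28, 2.66], [-3.11, 3.11]. Speed limits (rad/s): [2.57, 2.57, 3.14, 3.14, 3.14, 3.14].

INTERFACE

Orientations are given as [roll, pitch, yaw] about the fixed x, y, z axes, in that order (R = Rz(yaw) Ry(pitch) Rx(roll)).
In Python, from rig import arm gives the robot as it stands.
- The arm moves only by the shell command python3 -m crank 'ROWS' [FORCE]. ROWS is JSON, a list of rows, each a list of 7 numbers: the shift along the tool's x, y, z normalised to -1 to 1, where 1 is 50 mm, then the turn, a rotation vector about the tool's x, y, z normalised to -1 to 1, where 1 is 0.15 rad, then the closure, from 0 (fully open) to 1 (shut). In form: [[dx, dy, dz, ax, ay, az, gripper], ...]. A call has 1 to 5 rows; each row shifts and turns the commanded pose from where the row before left it, along the tool's axes as they then stand; what a row does not reach is not made up. A row lasts 1/8 s, in which the tool goes at most 62.5 mm and 10.7 degrees, less where a joint would pass 70% of its speed; a pose out of reach is approached as far as the arm can. A call with a number of a shift or a turn outside -1 to 1 is refused whole. A call with a gripper value outside its range is refused whole. The fingers move at their own pace and stop on an object; FORCE is the grip in N (left out, the last holds). Time passes only in rows, so rows that do not move let the fingers close. It gives the time, the measured TCP pose, the force, the opening and the grip force at its end, in the units of the state.
- arm.get_obs(): the state, without advancing time (a new reading comes with each control period).
- arm.get_image(name): name is "scene" or "top" or "wrist"; returns a dict with "frame" (384x512x3 uint8, blue, green, red), "range_z" (384x512 float32, m along the optical axis (not along the pixel's ray), 0 where there is no reading), "mtx" (3x3 intrinsics, pixels), "rvec" (rotation vector, rad) and "tvec" (3), from world to camera coordinates, as OpenCV has them. Camera axes: x right, y down, z forward; pixel columns grow to the right and rows downward; lengths in m; the calibration is good to about 2 mm. A picture is of the moment at which its call begins.
- arm.sign_off(): hands the job in; it is judged then, once.
Trained networks look in a picture, given as the dict that the camera call returned (one of the last four; its "shot" number tells which), for a name from the list of things; names that differ only in an ending like _2 or _b are one class to them, and where a whole thing is asked for, a point or a joint stands for the part that bears it (a point fixed in the world has none). Each returns a list of dicts, best first, with "score" (0 to 1); they miss things now and then, are a little off and sometimes report something else, mostly with a low value. They report only what shows in the picture. A call takes as long as a camera call. They do not tell look-alikes from the thing itself.
- arm.outline_of(picture, label): "pixels" (384x512 bool, what is visible of it) and "location" ([column, row] in pixels, amid what is visible of it).
The state is a dict: "time_s": time; "qpos": joint angles; "joint_velocities": joint speeds; "tau": joint torques, N m; "ee_pos": TCP position; "tool_rot": TCP orientation; "contact_force": force on the tool from outside, world axes, zero at the start; "moment": the same for the moment, N m; "gripper_width": opening from 0.0 (shut) to 1.0 (fully open); "finger_force": force on a finger pad.
Only numpy, scipy, OpenCV 4.12 (cv2) and the standard library are available. Lean on these libraries where they do the work, as an engineer would, in place of code of your own. Each camera call takes 0.05 s, during which the arm holds its last target. There are 200 camera calls.

TASK

Swivel and tilt the yellow work lamp on the bench until its beam points at the middle of the red block that stands above the vice's jaws. Then lock it by sliding the orange grip on its sloped side panel all the way to the end stop at the red patch, leaving the lamp aimed at the block. Do not disturb the other things on the bench.

Things in the scene. Friction and masses are not known exactly. Their poses are not given: they have to be found in the camera images.
- lamp: Base of the LED work lamp, black with a yellow band, fixed. Origin on the bench under the vertical swivel axis; z up; its -x faces the robot. From the origin it reaches 110 mm along +x and -x, 90 mm along +y, 130 mm along -y. It is 78 mm high from +y 90 mm to -y 45 mm; from there a grey panel slopes down at 35 deg to the -y edge, about 20 mm high (the robot's right).
- pivot (a point): Where the horizontal tilt axis crosses the swivel axis, 155 mm above the bench. The yellow head sits above it in a fork: 180 mm wide, 110 mm high, 44 mm deep, its underside 20 mm and top 130 mm from this axis, measured along the head. Turned or tipped, it hangs over the sloped panel: reach that with the tool tilted, along the panel's normal.
- lamp_swivel (a joint): Swivel of the lamp head about the vertical axis through the base's origin, rad; 0: head faces the base's -x; positive turns it counter-clockwise seen from above; range -1.4 to 1.4. Friction 0.25 N m, stays where it is left.
- lamp_tilt (a joint): Tilt of the lamp head about the horizontal axis in the fork, rad; 0: beam level, handle straight up; positive tips the beam down and the handle forward (to the side the lamp shines to); range -0.4 to 1.2. Friction 0.5 N m, stays where it is left.
- lens (a point): Middle of the lamp head, 75 mm from the tilt axis (straight above it at tilt 0). Axes of the head: the beam's centre line runs from this point along -x; y across the head, along the tilt axis; z along the head to the handle. The white lens with yellow LEDs is the face on the -x side, 22 mm from here; black cooling ribs are on its back.
- handle (a point): Grip point in the flat black handle on top of the head, 165 mm from the tilt axis (90 mm from lens along the head's z). Axes as for lens. The handle is a plate 14 mm thick (x), 50 mm wide (y), standing 55 mm above the head; its top is 20 mm beyond this point. Grip it across its thickness.
- lamp_lock (a joint): Travel of the orange lock slide, m; 0 = unlocked end (green patch), 0.06 = end stop, locked (red patch, at the base's -x end, nearest the robot). Friction 2.5 N, stays where it is left.
- lock_grip (a point): Grip point in the orange block of the lock slide, 22 mm off the sloped panel along its normal. Axes: z the panel's normal (35 deg from vertical, leaning to the base's -y), x the base's x: the slide locks towards -x; y up the slope. The block is 26 mm along x, 24 mm along y, 30 mm tall along z; its top is 8 mm beyond this point.
- block (a point): Middle of the part of the red block that stands above the jaws of the blue vice, 75 mm above the bench. The block is 50 x 60 mm, its top at 95 mm. The vice is fixed to the bench: 90 x 150 mm, jaws 56 mm high; its screw sticks out to 100 mm from the middle along the vice's -y.
- parts_bin: blue open parts bin, 100 x 120 x 55 mm high; bystander. Origin in the middle of its underside.
- hammer: hammer lying on the bench, about 260 mm long; bystander.
- wrench: steel wrench lying on the bench, about 180 mm long; bystander.
- glue: white bottle with a red cap, 56 mm across, 150 mm tall; bystander. Origin in the middle of its underside.
- mug: blue mug, 80 mm across, 90 mm tall; bystander. Origin in the middle of its underside.
- paint_tin: small green tin with a white label, 80 mm across, 90 mm tall; bystander. Origin in the middle of its underside.
- tape: yellow tape measure, 70 x 35 x 65 mm high; bystander. Origin in the middle of its underside.
There are look-alikes about, which are no part of the job. Of the things like the part that bears block, leave any that is brown; of the rest the larger one is meant.

How it is judged:
On the way, in this order (a step that is already met when the one before it is completed fails the run):
1. the lamp's beam points at the middle of the red block (y of block in the frame of lens between -0.025 and 0.025 m and z of block in the frame of lens between -0.025 and 0.025 m and x of block in the frame of lens below -0.1 m), for 0.2 s.
2. the lock slide is at its locked end stop (value of joint lamp_lock above 0.056 m), for 0.2 s.
At the end, for the whole second after the job is handed in: The head's centre line (from lens along its -x) passes the block's point within 25 mm across and 25 mm up or down, the lock slide is within 4 mm of its locked end stop (0.056 m or more), and the head is at rest (all of step 1 and value of joint lamp_lock above 0.056 m and velocity of joint lamp_swivel between -0.03 and 0.03 rad/s and velocity of joint lamp_tilt between -0.03 and 0.03 rad/s); the robot touches nothing.
It fails at once if a bystander was moved by more than 30 mm (distance of any of parts_bin, hammer, wrench, glue, mug, paint_tin, tape from where it was at the start of the episode above 0.03 m).
It also fails if it takes over 48 s, if anything falls off the work surface, if the arm or the gripper's body presses on something with over 40 N, if the wrist force passes 120 N, or if a joint passes its speed limit or range.

## Working session

There is one attempt and no reset: what is moved stays moved. The work goes in short steps, Python scripts to look and compute and a shell command to move; the robot and the scene stay as the last step left them, time stands still between calls to the robot, and variables do not carry over. Pictures are saved under pics/ and viewed, at most 10 in all, crops included, and the job is handed in when it is done.

```bash
ls; mkdir -p pics; cat > h.py <<'E'
import numpy as np, cv2
from rig import arm
from scipy.spatial.transform import Rotation as R
def cam(p):
    M=cv2.Rodrigues(np.array(p['rvec'],float))[0]; return np.array(p['mtx']),M,np.array(p['tvec'],float).ravel()
def cloud(p):
    K,M,t=cam(p); z=p['range_z']; v,u=np.mgrid[:z.shape[0],:z.shape[1]]
    c=np.stack([(u-K[0,2])/K[0,0]*z,(v-K[1,2])/K[1,1]*z,z],-1)
    w=(c-t)@M; w[z<=0]=np.nan; return w
def proj(p,X):
    return cv2.projectPoints(np.atleast_2d(np.array(X,float)),np.array(p['rvec'],float),np.array(p['tvec'],float),np.array(p['mtx'],float),None)[0].reshape(-1,2)
E
cat > a.py <<'E'
from h import *
ps={n:arm.get_image(n) for n in('scene','top')}
for n,p in ps.items():
    cv2.imwrite(f'pics/{n}0.png',p['frame']); np.save(f'{n}0.npy',p,allow_pickle=True)
    W=cloud(p)
    for l in ['lamp','lens','handle','lock_grip','block','parts_bin','hammer','wrench','glue','mug','paint_tin','tape']:
        for d in arm.outline_of(p,l)[:3]:
            if d['score']<.3: continue
            w=W[d['pixels']]; 
            print(n,l,round(d['score'],2),np.round(d['location']),d['pixels'].sum(),'med',np.round(np.nanmedian(w,0),3),'min',np.round(np.nanpercentile(w,2,axis=0),3),'max',np.round(np.nanpercentile(w,98,axis=0),3))
print(arm.get_obs())
E
python3 a.py
```

```text
pics
scene lamp 0.69 [314. 230.] 3714 med [0.685 0.02  0.076] min [ 0.556 -0.062  0.012] max [0.768 0.149 0.31 ]
scene lens 0.92 [318. 202.] 822 med [0.684 0.041 0.282] min [ 0.633 -0.024  0.184] max [0.713 0.145 0.341]
scene handle 0.72 [320. 206.] 890 med [0.682 0.043 0.281] min [ 0.583 -0.024  0.004] max [0.713 0.228 0.34 ]
scene lock_grip 0.61 [368. 210.] 486 med [0.737 0.288 0.054] min [0.701 0.246 0.004] max [0.777 0.329 0.094]
scene lock_grip 0.6 [304. 248.] 54 med [ 0.696 -0.035  0.073] min [ 0.682 -0.047  0.057] max [ 0.706 -0.017  0.081]
scene block 0.88 [285. 141.] 721 med [0.248 0.281 0.048] min [ 0.187  0.206 -0.001] max [0.274 0.373 0.099]
scene block 0.84 [186. 215.] 488 med [ 0.291 -0.29   0.036] min [ 0.242 -0.343  0.002] max [ 0.319 -0.238  0.073]
scene block 0.72 [236. 222.] 999 med [ 0.445 -0.158  0.05 ] min [ 0.371 -0.234 -0.001] max [ 0.482 -0.081  0.099]
scene parts_bin 0.63 [290. 184.] 787 med [0.41  0.152 0.02 ] min [ 0.356  0.077 -0.002] max [0.476 0.211 0.058]
scene hammer 0.57 [361. 171.] 386 med [0.567 0.459 0.023] min [ 0.492  0.379 -0.004] max [0.687 0.
[... 2624 characters left out ...]
  0.072]
{'time_s': 1.3, 'qpos': array([-1.41098136e+00,  3.41989389e-01,  1.52406601e+00,  3.15344669e-05,
        1.27534953e+00, -1.46026773e-01]), 'joint_velocities': array([-0.00234724,  0.00143865,  0.0002914 ,  0.0003897 ,  0.00056048,
       -0.00149212]), 'tau': array([ 1.10683675e-03, -4.33558416e+01, -2.46276033e+01, -1.01152450e-04,
        1.84460218e-04, -1.44233314e-05]), 'ee_pos': array([ 0.15809954, -0.50067946,  0.24833891]), 'tool_rot': array([ 3.14140254e+00, -2.53354888e-06,  3.05832561e-01]), 'contact_force': array([-0.47437707,  0.37055986, -0.2407922 ]), 'moment': array([-0.01821055, -0.03125683,  0.02290718]), 'finger_force': 0.0, 'gripper_width': 1.0002502885751043}
```

View pictures.

```bash
python3 - <<'E'
import cv2,numpy as np
a=cv2.imread('pics/scene0.png')[110:330,130:420]; b=cv2.imread('pics/top0.png')[90:300,130:400]
cv2.imwrite('pics/s1.png',cv2.resize(a,(790,599),interpolation=3)); cv2.imwrite('pics/t1.png',cv2.resize(b,(771,600),interpolation=3))
E
```

```text
(no output)
```

View pics/s1.png

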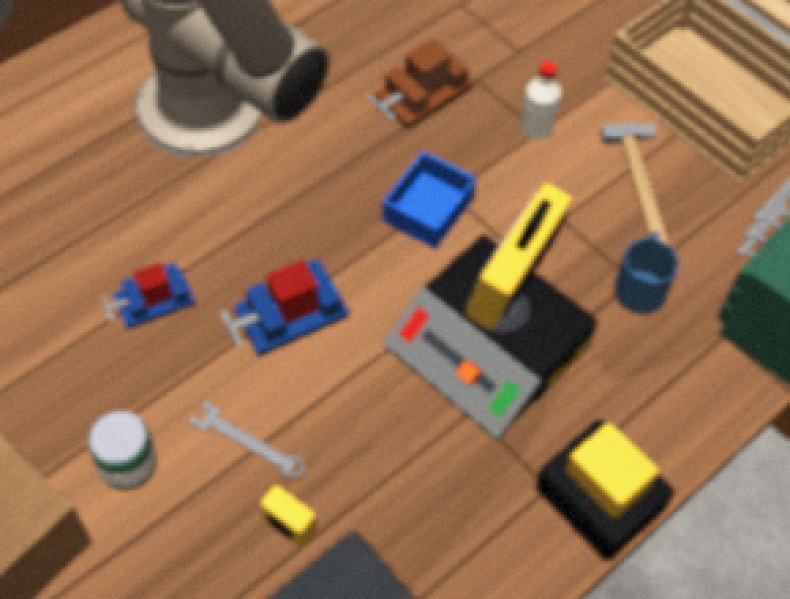

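View pics/t1.png

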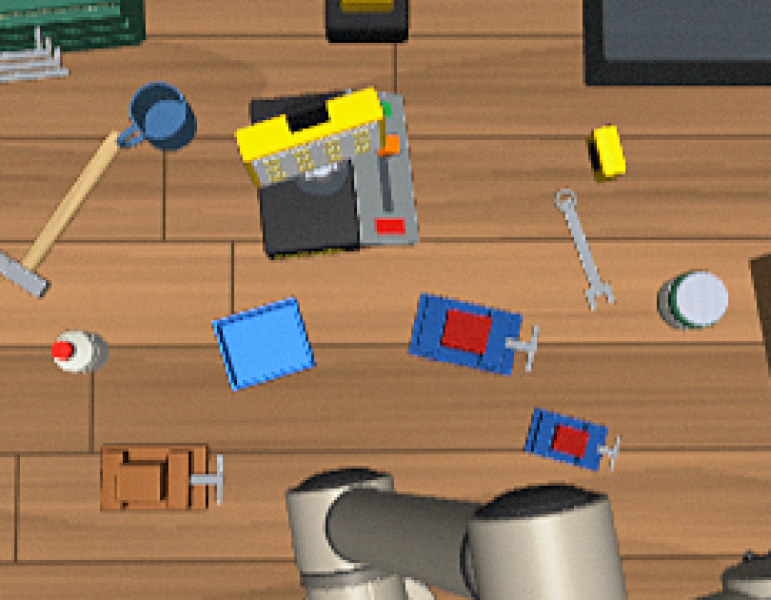

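Candidates for the block (top image): the big blue vice (295,207), the small blue vice (328,245) and the brown vice (184,259). I choose the big blue one. The lamp is at (243,151); the yellow/black thing behind it is a look-alike. The orange grip is at (265,139) and the lens faces the robot.

```bash
cat >> h.py <<'E'
from scipy.optimize import least_squares
def sdbox(q,lo,hi):
    c=(lo+hi)/2; d=np.abs(q-c)-(hi-lo)/2
    return np.linalg.norm(np.maximum(d,0),axis=1)+np.minimum(d.max(1),0)
A=np.array
def frames(th):
    x,y,yaw,s,t=th
    B=R.from_euler('z',yaw); H=R.from_euler('z',yaw+s)*R.from_euler('y',-t)
    return A([x,y,0]),B,A([x,y,.155]),H   # -y rot: handle (z) tips toward -x for positive t
def res(th,P):
    o,B,p,H=frames(th)
    b=B.inv().apply(P-o); h=H.inv().apply(P-p)
    d1=sdbox(b,A([-.11,-.045,0]),A([.11,.09,.078]))
    n=A([0,-np.sin(np.radians(35)),np.cos(np.radians(35))]); 
    dw=np.maximum(sdbox(b,A([-.11,-.13,0]),A([.11,-.045,.078])),(b-A([0,-.045,.078]))@n)
    d2=sdbox(h,A([-.022,-.09,.02]),A([.022,.09,.13]))
    d3=sdbox(h,A([-.007,-.025,.13]),A([.007,.025,.185]))
    return np.minimum.reduce([np.abs(d1),np.abs(dw),np.abs(d2),np.abs(d3)])
def fitlamp(Ws,th0,head_only=False):
    P=np.concatenate([W.reshape(-1,3) for W in Ws]); 
    zmin=.17 if head_only else .015
    P=P[np.isfinite(P).all(1)]; P=P[(np.hypot(P[:,0]-th0[0],P[:,1]-th0[1])<.18)&(P[:,2]>zmin)&(P[:,2]<.36)]
    if head_only:
        f=lambda a:res(np.r_[th0[:3],a],P); r=least_squares(f,th0[3:],loss='soft_l1',f_scale=.003,diff_step=1e-4); th=np.r_[th0[:3],r.x]
    else:
        r=least_squares(res,th0,args=(P,),loss='soft_l1',f_scale=.003,diff_step=1e-4); th=r.x
    return th,np.median(res(th,P)),len(P)
def aim(th,blk):
    o,B,p,H=frames(th); L=p+H.apply([0,0,.075]); return H.inv().apply(blk-L)
def aimsolve(th,blk):
    return least_squares(lambda a:aim(np.r_[th[:3],a],blk)[1:],th[3:]).x
E
cat > b.py <<'E'
from h import *
ps={n:np.load(f'{n}0.npy',allow_pickle=True).item() for n in('scene','top')}
Ws=[cloud(p) for p in ps.values()]
best=None
for s in(-.3,0,.4):
  for t in(-.3,0,.3):
    f=fitlamp(Ws,A([.67,.03,.1,s,t])); c=np.abs(f[1])
    if best is None or c<best[1]: best=f
print('lamp',np.round(best[0],4),best[1:])
for W in Ws: print(np.round(fitlamp([W],best[0])[0],4))
o,B,p,H=frames(best[0])
blk=[]
for (n,pp),W in zip(ps.items(),Ws):
    hsv=cv2.cvtColor(pp['frame'],cv2.COLOR_BGR2HSV).astype(int)
    red=((hsv[...,0]<6)|(hsv[...,0]>172))&(hsv[...,1]>150)
    m=red&(np.hypot(W[...,0]-.43,W[...,1]+.145)<.08)
    top=m&(W[...,2]>.088)
    r=cv2.minAreaRect((W[top][:,:2]*1000).astype(np.float32)); print(n,m.sum(),top.sum(),np.round(W[top].mean(0),4),r); blk.append(r[0])
    og=(hsv[...,0]>6)&(hsv[...,0]<17)&(hsv[...,1]>190)&(hsv[...,2]>150)&(np.hypot(W[...,0]-.693,W[...,1]+.033)<.06)&(W[...,2]>.04)
    w=B.inv().apply(W[og]-o); print('orange base frame',og.sum(),np.round(np.median(w,0),4),np.round(w.min(0),3),np.round(w.max(0),3))
    for nm,h0 in(('red',(w,)),):
        pass
E
python3 b.py
```

```text
lamp [ 0.6563  0.0617  0.0984  0.2134 -0.1516] (np.float64(0.002088969232801419), 6706)
[ 0.6547  0.0612  0.1014  0.2268 -0.1539]
[ 0.6579  0.0621  0.0965  0.2144 -0.1397]
scene 261 167 [ 0.4311 -0.1399  0.0952] ((430.3604736328125, -139.17318725585938), (55.75294494628906, 54.44476318359375), 76.77631378173828)
orange base frame 31 [ 0.029  -0.101   0.0742] [ 0.016 -0.11   0.067] [ 0.039 -0.091  0.083]
top 192 179 [ 0.4304 -0.1334  0.0953] ((430.5687255859375, -133.04649353027344), (59.5113410949707, 45.794097900390625), 78.08106231689453)
orange base frame 29 [ 0.0246 -0.0958  0.0735] [ 0.016 -0.109  0.063] [ 0.036 -0.079  0.081]
```

```bash
cat >> h.py <<'E'
TH0=A([.6563,.0617,.0984,.2134,-.1516]); BLK=A([.4305,-.136,.075])
def toolrot(zdir,ydir):
    z=zdir/np.linalg.norm(zdir); y=ydir-z*(ydir@z); y/=np.linalg.norm(y)
    return R.from_matrix(np.stack([np.cross(y,z),y,z],1))
def handle_pose(th,back=0.):
    o,B,p,H=frames(th); Z=H.apply([0,0,1]); 
    r=toolrot(-Z,H.apply([1,0,0])); return p+Z*(.165+back-.002), r
def lock_pose(th,x,back=0.,yoff=0.,lean=35):
    o,B,p,H=frames(th); a=np.radians(35); n=A([0,-np.sin(a),np.cos(a)]); u=A([0,np.cos(a),np.sin(a)])
    l=np.radians(lean); nt=A([0,-np.sin(l),np.cos(l)])
    g=A([x,-.045,.078])+u*(-.052+yoff)+n*.022
    return o+B.apply(g+nt*(back-.002)), toolrot(-B.apply(nt),B.apply([1,0,0]))
def now():
    ob=arm.get_obs(); return ob['ee_pos'],R.from_euler('xyz',ob['tool_rot'])
def rows(poses,start=None,g=0):
    p,r=start or now()
    for (P,Q,n) in poses:
        rv=(r.inv()*Q).as_rotvec()
        for k in range(1,n+1):
            a=p+(P-p)*k/n; q=r*R.from_rotvec(rv*k/n)
            a0=p+(P-p)*(k-1)/n; q0=r*R.from_rotvec(rv*(k-1)/n)
            print(np.round(np.r_[q0.inv().apply(a-a0)/.05,rv/n/.15],2).tolist()+[g])
        p,r=P,Q; print('--')
E
python3 - <<'E'
from h import *
print('aim goal',aimsolve(TH0,BLK), 'now',now()[0])
P,Q=handle_pose(TH0,.10); print(P,Q.as_euler('xyz'))
p,r=now()
rows([(A([.40,-.30,.46]),r*R.from_rotvec((r.inv()*Q).as_rotvec()*.5),8),(P,Q,10)])
E
```

```text
aim goal [0.62074345 0.50438465] now [ 0.15809954 -0.50067946  0.24833891]
[0.69410316 0.07388446 0.41498358] [-2.98999265  0.          1.88259633]
[0.73, -0.3, -0.53, 0.05, -0.05, -0.66, 0]
[0.75, -0.23, -0.53, 0.05, -0.05, -0.66, 0]
[0.76, -0.16, -0.54, 0.05, -0.05, -0.66, 0]
[0.77, -0.09, -0.54, 0.05, -0.05, -0.66, 0]
[0.77, -0.01, -0.55, 0.05, -0.05, -0.66, 0]
[0.77, 0.06, -0.55, 0.05, -0.05, -0.66, 0]
[0.75, 0.13, -0.56, 0.05, -0.05, -0.66, 0]
[0.73, 0.2, -0.57, 0.05, -0.05, -0.66, 0]
--
[0.94, 0.18, 0.05, 0.04, -0.04, -0.52, 0]
[0.92, 0.26, 0.04, 0.04, -0.04, -0.52, 0]
[0.9, 0.33, 0.03, 0.04, -0.04, -0.52, 0]
[0.87, 0.4, 0.03, 0.04, -0.04, -0.52, 0]
[0.83, 0.47, 0.02, 0.04, -0.04, -0.52, 0]
[0.8, 0.53, 0.01, 0.04, -0.04, -0.52, 0]
[0.75, 0.59, 0.0, 0.04, -0.04, -0.52, 0]
[0.7, 0.65, -0.01, 0.04, -0.04, -0.52, 0]
[0.65, 0.7, -0.01, 0.04, -0.04, -0.52, 0]
[0.59, 0.75, -0.02, 0.04, -0.04, -0.52, 0]
--
```

```bash
python3 - <<'E'
import cv2
b=cv2.imread('pics/top0.png')[110:265,205:360]
cv2.imwrite('pics/crop.png',cv2.resize(b,(600,600),interpolation=2))
E
python3 -m crank '[[0.73,-0.3,-0.53,0.05,-0.05,-0.66,0],[0.75,-0.23,-0.53,0.05,-0.05,-0.66,0],[0.76,-0.16,-0.54,0.05,-0.05,-0.66,0],[0.77,-0.09,-0.54,0.05,-0.05,-0.66,0]]'
python3 -m crank '[[0.77,-0.01,-0.55,0.05,-0.05,-0.66,0],[0.77,0.06,-0.55,0.05,-0.05,-0.66,0],[0.75,0.13,-0.56,0.05,-0.05,-0.66,0],[0.73,0.2,-0.57,0.05,-0.05,-0.66,0],[0,0,0,0,0,0,0]]'
```

```text
time_s: 1.8
ee_pos: [0.2793, -0.3988, 0.3551]
tool_rot: [-3.107, 0.024, 0.705]
contact_force: [0.2, -1.3, 0.7]
gripper_width: 1.0
finger_force: 0.0
time_s: 2.42
ee_pos: [0.401, -0.2982, 0.4618]
tool_rot: [-3.069, 0.032, 1.104]
contact_force: [0.3, -0.5, -0.7]
gripper_width: 0.999
finger_force: 0.0
```

View pics/crop.png

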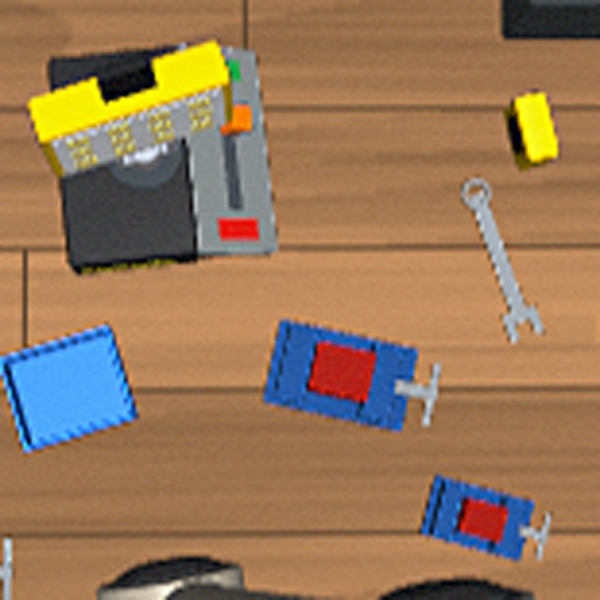

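The crop shows the big blue vice with the red block at crop (342,372) and the small look-alike at (484,520). The big one is correct. The lamp at (130,150) has its handle at (128,78). I'll continue to the pre-grasp.

```bash
python3 -m crank '[[0.94,0.18,0.05,0.04,-0.04,-0.52,0],[0.92,0.26,0.04,0.04,-0.04,-0.52,0],[0.9,0.33,0.03,0.04,-0.04,-0.52,0],[0.87,0.4,0.03,0.04,-0.04,-0.52,0],[0.83,0.47,0.02,0.04,-0.04,-0.52,0]]'
python3 -m crank '[[0.8,0.53,0.01,0.04,-0.04,-0.52,0],[0.75,0.59,0,0.04,-0.04,-0.52,0],[0.7,0.65,-0.01,0.04,-0.04,-0.52,0],[0.65,0.7,-0.01,0.04,-0.04,-0.52,0],[0.59,0.75,-0.02,0.04,-0.04,-0.52,0]]'
python3 -m crank '[[0,0,0,0,0,0,0]]'
cat > w.py <<'E'
from h import *
import sys
p=arm.get_image('wrist'); cv2.imwrite(f'pics/{sys.argv[1]}.png',p['frame']); np.save('wrist.npy',p,allow_pickle=True)
ps=[p,arm.get_image('top'),arm.get_image('scene')]
W=[cloud(q) for q in ps]
print(fitlamp(W[:1],TH0,True)); 
W0=W[0].reshape(-1,3); h=W0[(W0[:,2]>.30)&(np.hypot(W0[:,0]-.68,W0[:,1]-.07)<.06)]
print('handle pts',len(h),np.nanmedian(h,0),np.nanpercentile(h,[3,97],axis=0))
hp=h[h[:,2]>np.nanmax(h[:,2])-.01]; print(cv2.minAreaRect((hp[:,:2]*1000).astype(np.float32)))
P,Q=handle_pose(TH0); rows([(P,Q,4)])
E
python3 w.py w1
```

```text
time_s: 3.05
ee_pos: [0.5462, -0.1117, 0.4361]
tool_rot: [-3.022, 0.023, 1.491]
contact_force: [0.9, -0.4, 0.2]
gripper_width: 1.001
finger_force: 0.0
time_s: 3.68
ee_pos: [0.6915, 0.0714, 0.4145]
tool_rot: [-2.988, 0.001, 1.874]
contact_force: [1.1, -0.0, 1.0]
gripper_width: 0.998
finger_force: 0.0
time_s: 3.8
ee_pos: [0.6939, 0.073, 0.4081]
tool_rot: [-2.982, -0.001, 1.876]
contact_force: [0.3, -1.1, -1.0]
gripper_width: 0.997
finger_force: 0.0
(array([ 0.6563    ,  0.0617    ,  0.0984    ,  0.23284204, -0.12713799]), np.float64(0.0006277364567258206), 11425)
handle pts 26844 [0.67006723 0.08191257 0.4686511 ] [[0.63399003 0.05324266 0.33855736]
 [0.73431226 0.10177796 0.48365313]]
((679.92578125, 84.90621948242188), (98.80447387695312, 12.288219451904297), 26.513126373291016)
[0.01, 0.02, 0.5, -0.0, -0.0, -0.02, 0]
[0.01, 0.02, 0.5, -0.0, -0.0, -0.02, 0]
[0.01, 0.02, 0.5, -0.0, -0.0, -0.02, 0]
[0.01, 0.02, 0.5, -0.0, -0.0, -0.02, 0]
--
```

View pics/w1.png

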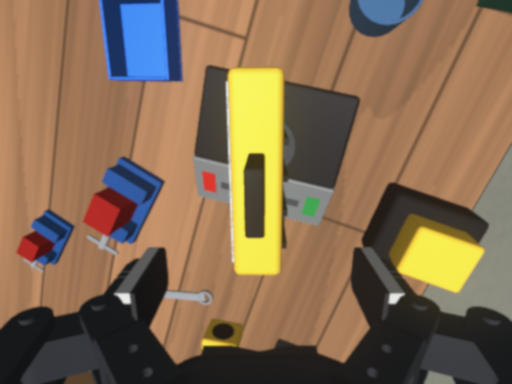

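The wrist view shows the handle at (255,195) between the open fingers, the red block at (110,210) and the head seen edge-on. I'll refit without the finger points.

```bash
sed -i 's/P\[:,2\]<.36)/P[:,2]<.345)/' h.py; cat > c.py <<'E'
from h import *
p=np.load('wrist.npy',allow_pickle=True).item(); W=cloud(p)
V,U=np.mgrid[:384,:512]; Wm=W.copy(); Wm[V>300]=np.nan
print('wrist',fitlamp([Wm],TH0)); 
Ws=[cloud(np.load(f'{n}0.npy',allow_pickle=True).item()) for n in('scene','top')]
print('all',fitlamp([Wm]+Ws,TH0)); 
h=Wm.reshape(-1,3); h=h[(h[:,2]>.325)&(h[:,2]<.36)&(np.hypot(h[:,0]-.68,h[:,1]-.07)<.06)]
print('handle top',len(h),h.mean(0),cv2.minAreaRect((h[:,:2]*1000).astype(np.float32)))
hsv=cv2.cvtColor(p['frame'],cv2.COLOR_BGR2HSV).astype(int)
red=((hsv[...,0]<6)|(hsv[...,0]>172))&(hsv[...,1]>150)
t=red&(W[...,2]>.088)&(W[...,2]<.102)&(np.hypot(W[...,0]-.43,W[...,1]+.145)<.08)
print('blk',t.sum(),W[t].mean(0),cv2.minAreaRect((W[t][:,:2]*1000).astype(np.float32)))
E
python3 c.py
```

```text
wrist (array([ 0.65497193,  0.06391353,  0.10386347,  0.21983205, -0.13142938]), np.float64(0.0006522074334348316), 23091)
all (array([ 0.65573752,  0.06339024,  0.10395921,  0.21728359, -0.13441211]), np.float64(0.0007825932286436646), 29797)
handle top 1520 [0.67622203 0.07607007 0.33834773] ((676.5177612304688, 73.96258544921875), (14.223670959472656, 49.54325866699219), 18.538806915283203)
blk 1008 [ 0.42885143 -0.13059156  0.09519164] ((427.490234375, -132.9971466064453), (60.126121520996094, 50.21741485595703), 77.01033782958984)
```

```bash
sed -i 's/^TH0=.*/TH0=A([.6553,.0636,.104,.219,-.132]); BLK=A([.429,-.134,.075])/' h.py
python3 - <<'E'
from h import *
P,Q=handle_pose(TH0); rows([(P,Q,4)]); print(aimsolve(TH0,BLK), P)
E
```

```text
[0.02, 0.0, 0.5, -0.04, -0.0, -0.04, 0]
[0.02, 0.0, 0.5, -0.04, -0.0, -0.04, 0]
[0.03, -0.0, 0.5, -0.04, -0.0, -0.04, 0]
[0.03, -0.0, 0.5, -0.04, -0.0, -0.04, 0]
--
[0.61379668 0.50388714] [0.67564415 0.07040964 0.316582  ]
```

```bash
python3 -m crank '[[0.02,0,0.5,-0.04,0,-0.04,0],[0.02,0,0.5,-0.04,0,-0.04,0],[0.03,0,0.5,-0.04,0,-0.04,0],[0.03,0,0.5,-0.04,0,-0.04,0],[0,0,0,0,0,0,0]]' 40
python3 -m crank '[[0,0,0,0,0,0,1],[0,0,0,0,0,0,1],[0,0,0,0,0,0,1],[0,0,0,0,0,0,1],[0,0,0,0,0,0,1]]' 40
python3 -m crank '[[0,0,0,0,0,0,1],[0,0,0,0,0,0,1]]' 40
python3 - <<'E'
from h import *
goal=A([.6138,.5039]); N=10
P0=now(); th=TH0.copy(); seq=[]
c=handle_pose(TH0); dp=P0[0]-c[0]; print('offset mm',np.round(c[1].inv().apply(dp)*1000,1),(c[1].inv()*P0[1]).as_rotvec())
# keep the same offset in the head frame along the arc
off=c[1].inv().apply(dp); ro=c[1].inv()*P0[1]
for k in range(1,N+1):
    t=np.r_[TH0[:3],TH0[3:]+(goal-TH0[3:])*k/N]; p,q=handle_pose(t); seq.append((p+q.apply(off),q*ro,1))
rows(seq,g=1); print(seq[-1][0],seq[-1][1].as_euler('xyz'))
E
```

```text
time_s: 4.58
ee_pos: [0.6737, 0.0703, 0.3171]
tool_rot: [-3.012, -0.003, 1.895]
contact_force: [0.5, 0.1, 0.2]
gripper_width: 0.998
finger_force: 0.0
time_s: 5.2
ee_pos: [0.6755, 0.0718, 0.3167]
tool_rot: [-3.012, -0.002, 1.897]
contact_force: [-0.7, 0.1, 3.5]
gripper_width: 0.158
finger_force: 38.8
time_s: 5.45
ee_pos: [0.6756, 0.0718, 0.3167]
tool_rot: [-3.013, -0.002, 1.897]
contact_force: [-2.4, -0.4, 4.4]
gripper_width: 0.162
finger_force: 39.3
offset mm [ 1.3  0.4 -0.1] [-0.00336226  0.00184105 -0.00395646]
[0.01, -0.21, 0.01, -0.42, -0.03, -0.26, 1]
--
[0.0, -0.21, 0.01, -0.42, -0.01, -0.26, 1]
--
[-0.01, -0.21, 0.01, -0.42, 0.01, -0.26, 1]
--
[-0.01, -0.21, 0.01, -0.42, 0.02, -0.26, 1]
--
[-0.02, -0.21, 0.01, -0.42, 0.04, -0.26, 1]
--
[-0.03, -0.21, 0.01, -0.42, 0.06, -0.26, 1]
--
[-0.04, -0.21, 0.01, -0.42, 0.07, -0.25, 1]
--
[-0.05, -0.21, 0.01, -0.42, 0.09, -0.25, 1]
--
[-0.05, -0.21, 0.01, -0.42, 0.1, -0.24, 1]
--
[-0.06, -0.21, 0.01, -0.42, 0.12, -0.23, 1]
--
[0.59535122 0.01302103 0.29804712] [2.63433105e+00 3.05449121e-04 2.29294945e+00]
```

```bash
python3 -m crank '[[0.01,-0.21,0.01,-0.42,-0.03,-0.26,1],[0,-0.21,0.01,-0.42,-0.01,-0.26,1],[-0.01,-0.21,0.01,-0.42,0.01,-0.26,1],[-0.01,-0.21,0.01,-0.42,0.02,-0.26,1],[-0.02,-0.21,0.01,-0.42,0.04,-0.26,1]]' 40
python3 -m crank '[[-0.03,-0.21,0.01,-0.42,0.06,-0.26,1],[-0.04,-0.21,0.01,-0.42,0.07,-0.25,1],[-0.05,-0.21,0.01,-0.42,0.09,-0.25,1],[-0.05,-0.21,0.01,-0.42,0.1,-0.24,1],[-0.06,-0.21,0.01,-0.42,0.12,-0.23,1]]' 40
python3 -m crank '[[0,0,0,0,0,0,1],[0,0,0,0,0,0,1]]' 40
cat > m.py <<'E'
from h import *
def meas(g):
    W=[cloud(arm.get_image(n)) for n in('top','scene')]
    for n,w in zip(('top','scene'),W): 
        f=fitlamp([w],np.r_[TH0[:3],g],True); print(n,np.round(f[0][3:],3),np.round(f[1],4),f[2],'aim',np.round(aim(f[0],BLK),4))
    f=fitlamp(W,np.r_[TH0[:3],g],True); print('both',np.round(f[0][3:],3),'aim',np.round(aim(f[0],BLK),4)); return f[0]
E
python3 - <<'E'
from m import *
meas([.61,.5]); P,Q=now(); z=-Q.as_matrix()[:,2]; y=Q.as_matrix()[:,1]
print('from tool: tilt',np.arccos(z[2]),'yaw',np.arctan2(y[1],y[0])-.104)
E
```

```text
time_s: 6.08
ee_pos: [0.6286, 0.0503, 0.3155]
tool_rot: [2.95, 0.0, 2.095]
contact_force: [-2.3, 0.4, 6.3]
gripper_width: 0.161
finger_force: 38.7
time_s: 6.7
ee_pos: [0.5953, 0.0132, 0.298]
tool_rot: [2.633, 0.003, 2.291]
contact_force: [-5.1, 1.2, 9.8]
gripper_width: 0.157
finger_force: 38.8
time_s: 6.95
ee_pos: [0.5951, 0.0125, 0.2975]
tool_rot: [2.637, 0.002, 2.29]
contact_force: [-8.2, -3.0, 11.4]
gripper_width: 0.161
finger_force: 40.1
top [0.621 0.467] 0.0016 980 aim [-0.3043  0.0021 -0.0113]
scene [0.613 0.505] 0.0017 1285 aim [-3.016e-01 -2.000e-04  4.000e-04]
both [0.612 0.488] aim [-0.3028 -0.0004 -0.0047]
from tool: tilt 0.5047896815095235 yaw 0.6163970117328186
```

```bash
python3 -m crank '[[0,0,0,0,0,0,0],[0,0,0,0,0,0,0],[0,0,0,0,0,0,0],[0,0,0,0,0,0,0],[0,0,-0.4,0,0,0,0]]'
python3 -m crank '[[0,0,-0.5,0,0,0,0],[0,0,-0.8,0,0,0,0],[0,0,-0.8,0,0,0,0],[0,0,0,0,0,0,0]]'
python3 - <<'E'
from m import *
p=arm.get_image('wrist'); cv2.imwrite('pics/w2.png',p['frame']); W=cloud(p); W[300:]=np.nan
f=fitlamp([W],np.r_[TH0[:3],.61,.5],True); print('wrist',f,aim(f[0],BLK))
f=fitlamp([W],f[0]); print('wrist full',f,aim(f[0],BLK))
t=meas([.61,.5])
g=A([.61,.5])
E
```

```text
time_s: 7.68
ee_pos: [0.5871, 0.0071, 0.3116]
tool_rot: [2.641, -0.004, 2.291]
contact_force: [0.4, -1.0, 0.3]
gripper_width: 1.002
finger_force: 0.0
time_s: 8.18
ee_pos: [0.55, -0.0277, 0.4081]
tool_rot: [2.636, 0.005, 2.289]
contact_force: [-0.3, 0.3, 0.1]
gripper_width: 0.999
finger_force: 0.0
wrist (array([0.6553    , 0.0636    , 0.104     , 0.61496119, 0.50329119]), np.float64(0.0009793287761492922), 9081) [-3.01760308e-01  3.49850034e-04 -1.79921631e-04]
wrist full (array([0.65326942, 0.06264057, 0.10391905, 0.61065887, 0.48986345]), np.float64(0.0006650291906877895), 22669) [-0.30082832 -0.00157292 -0.00525663]
top [0.619 0.473] 0.0015 1046 aim [-0.3039  0.0016 -0.0093]
scene [0.616 0.502] 0.0015 1206 aim [-0.3019  0.0006 -0.0006]
both [0.616 0.487] aim [-0.3029  0.0008 -0.0051]
```

View pics/w2.png

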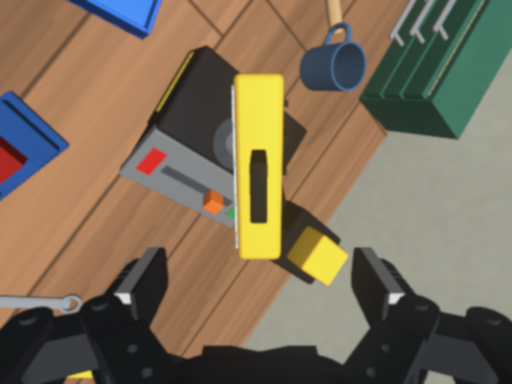

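The aim is within about 5 mm by all views. The orange grip shows at (213,202), with the red patch at (150,160). Next I measure the grip from both wrist pictures.

```bash
cat > o.py <<'E'
from h import *
def orange(p):
    W=cloud(p); W[300:]=np.nan; o,B,_,_=frames(TH0)
    hsv=cv2.cvtColor(p['frame'],cv2.COLOR_BGR2HSV).astype(int)
    b=B.inv().apply(np.nan_to_num(W.reshape(-1,3),nan=9)-o).reshape(W.shape)
    m=(hsv[...,0]>5)&(hsv[...,0]<17)&(hsv[...,1]>190)&(hsv[...,2]>100)&(np.abs(b[...,0])<.1)&(b[...,1]<-.05)&(b[...,1]>-.15)
    a=np.radians(35); d=b[m]-A([0,-.045,.078]); s=d@A([0,np.cos(a),np.sin(a)]); n=d@A([0,-np.sin(a),np.cos(a)])
    top=n>.024
    print(m.sum(),'x',np.percentile(b[m][:,0],[3,97]),'slope',np.percentile(s,[3,97]),'n',np.percentile(n,[3,97]))
    if top.sum()>5: print(' top x',np.percentile(b[m][top,0],[3,50,97]),'slope',np.percentile(s[top],[3,50,97]))
    for nm,lo,hi in(('red',-1,5),('green',50,75)):
        q=((hsv[...,0]<=hi)&(hsv[...,0]>=lo))&(hsv[...,1]>150)&(np.abs(b[...,0])<.11)&(b[...,1]<-.05)&(b[...,1]>-.13)&(b[...,2]<.08)
        if q.sum(): print(nm,q.sum(),np.percentile(b[q],[5,95],axis=0).round(3).tolist())
E
python3 - <<'E'
from o import *
orange(arm.get_image('wrist'))
E
```

```text
275 x [0.01119625 0.03271716] slope [-0.05556727 -0.03696234] n [0.01127044 0.03118786]
 top x [0.01142192 0.02101062 0.03251811] slope [-0.05612416 -0.04503494 -0.03696653]
red 385 [[-0.097, -0.104, 0.039], [-0.078, -0.069, 0.063]]
```

```bash
python3 - <<'E'
from h import *
P,Q=lock_pose(TH0,.022,.20,.006); p,r=now()
print(P,Q.as_euler('xyz'),lock_pose(TH0,.022,0,.006)[0])
V=A([.60,-.20,.40]); half=r*R.from_rotvec((r.inv()*Q).as_rotvec()*.5)
print((r.inv()*Q).as_rotvec())
rows([(V,half,5),(P,Q,5)],g=.3)
E
```

```text
[ 0.69886425 -0.14185539  0.23182893] [ 3.14159265 -0.61086524  1.67479633] [ 0.68695535 -0.02775993  0.06799852]
[0.28295603 0.4227132  0.72449305]
[-0.66, -0.27, -0.14, 0.19, 0.28, 0.48, 0.3]
[-0.67, -0.23, -0.16, 0.19, 0.28, 0.48, 0.3]
[-0.68, -0.19, -0.18, 0.19, 0.28, 0.48, 0.3]
[-0.68, -0.14, -0.2, 0.19, 0.28, 0.48, 0.3]
[-0.68, -0.1, -0.23, 0.19, 0.28, 0.48, 0.3]
--
[-0.2, 0.24, 0.75, 0.19, 0.28, 0.48, 0.3]
[-0.21, 0.27, 0.74, 0.19, 0.28, 0.48, 0.3]
[-0.22, 0.31, 0.72, 0.19, 0.28, 0.48, 0.3]
[-0.23, 0.35, 0.7, 0.19, 0.28, 0.48, 0.3]
[-0.23, 0.38, 0.68, 0.19, 0.28, 0.48, 0.3]
--
```

```bash
python3 -m crank '[[-0.66,-0.27,-0.14,0.19,0.28,0.48,0.3],[-0.67,-0.23,-0.16,0.19,0.28,0.48,0.3],[-0.68,-0.19,-0.18,0.19,0.28,0.48,0.3],[-0.68,-0.14,-0.2,0.19,0.28,0.48,0.3],[-0.68,-0.1,-0.23,0.19,0.28,0.48,0.3]]'
python3 -m crank '[[-0.2,0.24,0.75,0.19,0.28,0.48,0.3],[-0.21,0.27,0.74,0.19,0.28,0.48,0.3],[-0.22,0.31,0.72,0.19,0.28,0.48,0.3],[-0.23,0.35,0.7,0.19,0.28,0.48,0.3],[-0.23,0.38,0.68,0.19,0.28,0.48,0.3]]'
python3 -m crank '[[0,0,0,0,0,0,0.3]]'
python3 - <<'E'
from o import *
p=arm.get_image('wrist'); cv2.imwrite('pics/w3.png',p['frame']); orange(p)
s=now(); print(s[0],arm.get_obs()['qpos'])
rows([(*lock_pose(TH0,.022,.05,.006),5),(*lock_pose(TH0,.022,.003,.006),2)],g=.3)
E
```

```text
time_s: 9.0
ee_pos: [0.6011, -0.2014, 0.4006]
tool_rot: [2.829, -0.342, 2.04]
contact_force: [0.7, -0.4, 0.4]
gripper_width: 0.703
finger_force: 0.0
time_s: 9.62
ee_pos: [0.7006, -0.1419, 0.2313]
tool_rot: [-3.14, -0.609, 1.677]
contact_force: [0.7, -0.6, 0.4]
gripper_width: 0.697
finger_force: 0.0
time_s: 9.75
ee_pos: [0.6998, -0.1412, 0.2267]
tool_rot: [-3.133, -0.612, 1.676]
contact_force: [0.1, 0.4, -0.8]
gripper_width: 0.704
finger_force: 0.0
253 x [0.01380621 0.03498915] slope [-0.05845864 -0.03754328] n [0.01983537 0.03133055]
 top x [0.01380111 0.02494301 0.03499239] slope [-0.05847793 -0.05092206 -0.03760356]
red 815 [[-0.097, -0.104, 0.038], [-0.078, -0.068, 0.063]]
green 641 [[0.075, -0.103, 0.039], [0.09, -0.069, 0.062]]
[ 0.69980811 -0.14210052  0.23034941] [-0.50567021  0.91532549  0.68559092  0.51199388  1.88237344 -0.5402722 ]
[0.01, -0.0, 0.6, -0.01, 0.0, 0.0, 0.3]
[0.01, -0.0, 0.6, -0.01, 0.0, 0.0, 0.3]
[0.01, -0.0, 0.6, -0.01, 0.0, 0.0, 0.3]
[0.0, -0.0, 0.6, -0.01, 0.0, 0.0, 0.3]
[0.0, -0.0, 0.6, -0.01, 0.0, 0.0, 0.3]
--
[-0.0, -0.0, 0.47, 0.0, 0.0, 0.0, 0.3]
[-0.0, -0.0, 0.47, 0.0, 0.0, 0.0, 0.3]
--
```

View pics/w3.png

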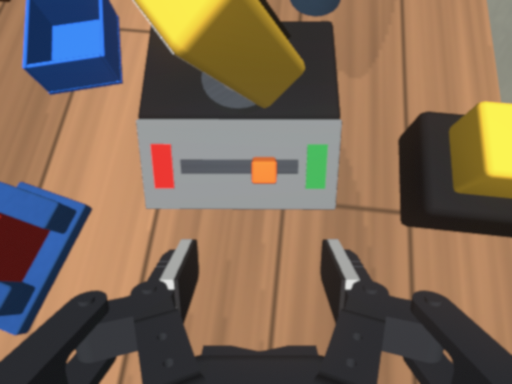

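The head is at the top of the picture and clear. The slide block shows at (264,170), x ≈ 0.024, in the slot between red (162,166) and green (316,166). I'll descend along the normal.

```bash
python3 -m crank '[[0.01,0.02,0.6,-0.01,0,0,0.3],[0,0.02,0.6,-0.01,0,0,0.3],[0,0,0.6,-0.01,0,0,0.3],[0,0,0.6,-0.01,0,0,0.3],[0,0,0.6,-0.01,0,0,0.3]]'
python3 -m crank '[[0,0,0.45,0,0,0,0.3],[0,0,0.4,0,0,0,0.3],[0,0,0,0,0,0,0.3]]'
python3 - <<'E'
from h import *
p=arm.get_image('wrist'); cv2.imwrite('pics/w4.png',p['frame'])
P,Q=lock_pose(TH0,.024,.0,.004); s=now(); print(Q.inv().apply(s[0]-P)*1000, (Q.inv()*s[1]).as_rotvec())
E
```

```text
time_s: 10.42
ee_pos: [0.6938, -0.0578, 0.1132]
tool_rot: [3.125, -0.603, 1.684]
contact_force: [-0.0, 0.5, 0.3]
gripper_width: 0.7
finger_force: 0.0
time_s: 10.8
ee_pos: [0.691, -0.0331, 0.0772]
tool_rot: [3.13, -0.605, 1.682]
contact_force: [-0.6, -0.2, -0.4]
gripper_width: 0.701
finger_force: 0.0
[  2.41915293   2.00315103 -11.93837341] [-0.00935518 -0.00625951 -0.00641376]
```

View pics/w4.png

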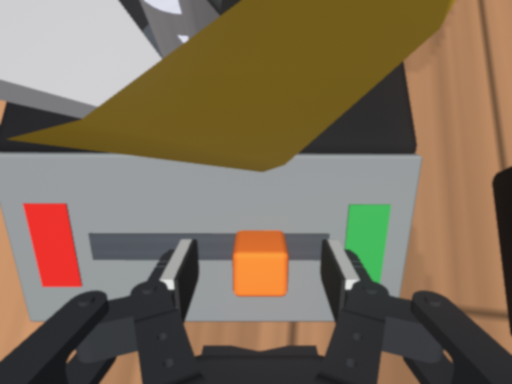

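The block at (260,263) is centred between the open fingers. I'll advance 8 mm and close.

```bash
python3 -m crank '[[0,0,0.16,0,0,0,0.3],[0,0,0,0,0,0,0.3]]'
python3 -m crank '[[0,0,0,0,0,0,1],[0,0,0,0,0,0,1],[0,0,0,0,0,0,1],[0,0,0,0,0,0,1]]' 30
python3 - <<'E'
from h import *
P,Q=lock_pose(TH0,.024,.0,.004); s=now(); print(Q.inv().apply(s[0]-P)*1000)
d=frames(TH0)[1].apply([-1,0,0]); print('tool dir of -x',s[1].inv().apply(d))
E
```

```text
time_s: 11.1
ee_pos: [0.6909, -0.0291, 0.0699]
tool_rot: [3.13, -0.606, 1.681]
contact_force: [-0.3, 0.1, -0.2]
gripper_width: 0.701
finger_force: 0.0
time_s: 11.6
ee_pos: [0.6911, -0.0292, 0.0699]
tool_rot: [3.13, -0.605, 1.68]
contact_force: [-0.5, -1.3, 3.1]
gripper_width: 0.299
finger_force: 30.7
[ 1.56839051  1.95067172 -2.66050734]
tool dir of -x [ 0.0046159  -0.99995543 -0.00823583]
```

```bash
python3 -m crank '[[0,-0.2,0,0,0,0,1],[0,-0.2,0,0,0,0,1],[0,-0.2,0,0,0,0,1],[0,-0.2,0,0,0,0,1]]' 30
python3 -m crank '[[0,-0.1,0,0,0,0,1],[0,-0.1,0,0,0,0,1],[0,0,0,0,0,0,1]]' 30
```

```text
time_s: 12.1
ee_pos: [0.6508, -0.0334, 0.0699]
tool_rot: [3.129, -0.605, 1.681]
contact_force: [2.6, -3.5, 5.7]
gripper_width: 0.294
finger_force: 31.3
time_s: 12.48
ee_pos: [0.6405, -0.0345, 0.0699]
tool_rot: [3.131, -0.606, 1.68]
contact_force: [0.2, -2.9, 6.1]
gripper_width: 0.3
finger_force: 31.5
```

```bash
python3 -m crank '[[0,-0.1,0,0,0,0,1],[0,-0.1,0,0,0,0,1],[0,0,0,0,0,0,1]]' 30
python3 -m crank '[[0,-0.1,0,0,0,0,1],[0,0,0,0,0,0,1]]' 30
python3 -m crank '[[0,-0.1,0,0,0,0,1],[0,0,0,0,0,0,1]]' 30
```

```text
time_s: 12.85
ee_pos: [0.6337, -0.0352, 0.0699]
tool_rot: [3.122, -0.604, 1.682]
contact_force: [13.5, 0.2, 1.0]
gripper_width: 0.296
finger_force: 31.2
time_s: 13.1
ee_pos: [0.6332, -0.0353, 0.0701]
tool_rot: [3.111, -0.602, 1.684]
contact_force: [31.4, 6.3, -5.7]
gripper_width: 0.297
finger_force: 31.4
time_s: 13.35
ee_pos: [0.6327, -0.0355, 0.0702]
tool_rot: [3.1, -0.599, 1.686]
contact_force: [50.7, 12.4, -15.6]
gripper_width: 0.295
finger_force: 32.1
```

The end stop is reached: travel stopped after 58 mm and the force rose. I'll relax, release and retreat along the normal.

```bash
python3 -m crank '[[0,0.2,0,0,0,0,1],[0,0,0,0,0,0,0.4],[0,0,0,0,0,0,0.3],[0,0,0,0,0,0,0.3]]'
python3 -m crank '[[0,0,-0.5,0,0,0,0.3],[0,0,-0.7,0,0,0,0.3],[0,0,-0.8,0,0,0,0.3],[0,0,-0.8,0,0,0,0.3],[0,0,-0.8,0,0,0,0.3]]'
python3 -m crank '[[-0.5,0,-0.5,0,0,0,0.3],[0,0,0,0,0,0,0.3],[0,0,0,0,0,0,0.3]]'
python3 - <<'E'
from o import *
from m import meas
p=arm.get_image('wrist'); cv2.imwrite('pics/w5.png',p['frame']); orange(p)
W=cloud(p); W[300:]=np.nan; f=fitlamp([W],np.r_[TH0[:3],.61,.5],True); print('wrist',f,aim(f[0],BLK))
meas([.61,.5]); print(arm.get_obs()['contact_force'])
E
```

```text
time_s: 13.85
ee_pos: [0.6303, -0.0349, 0.0686]
tool_rot: [3.133, -0.607, 1.679]
contact_force: [-0.1, -0.6, -0.8]
gripper_width: 0.698
finger_force: 0.0
time_s: 14.48
ee_pos: [0.64, -0.1378, 0.218]
tool_rot: [3.132, -0.606, 1.68]
contact_force: [0.4, -0.1, -0.8]
gripper_width: 0.702
finger_force: 0.0
time_s: 14.85
ee_pos: [0.6436, -0.1712, 0.2226]
tool_rot: [3.132, -0.607, 1.679]
contact_force: [-0.2, 0.3, 1.3]
gripper_width: 0.7
finger_force: 0.0
470 x [-0.04241782 -0.02198649] slope [-0.05852974 -0.03777167] n [0.02567354 0.03132666]
 top x [-0.04241791 -0.03219703 -0.02198592] slope [-0.05853163 -0.0473523  -0.03777118]
red 816 [[-0.097, -0.104, 0.038], [-0.078, -0.068, 0.063]]
green 657 [[0.074, -0.103, 0.039], [0.09, -0.07, 0.062]]
wrist (array([0.6553    , 0.0636    , 0.104     , 0.54631928, 0.47320319]), np.float64(0.0010858657413763823), 5707) [-0.30326619 -0.02025677 -0.00960327]
top [0.62  0.475] 0.0015 1109 aim [-0.3038  0.0018 -0.0089]
scene [0.615 0.502] 0.0014 1206 aim [-0.3018  0.0005 -0.0005]
both [0.615 0.487] aim [-0.3029  0.0004 -0.0051]
[-0.0968994  -0.15369772  0.2333355 ]
```

View pics/w5.png

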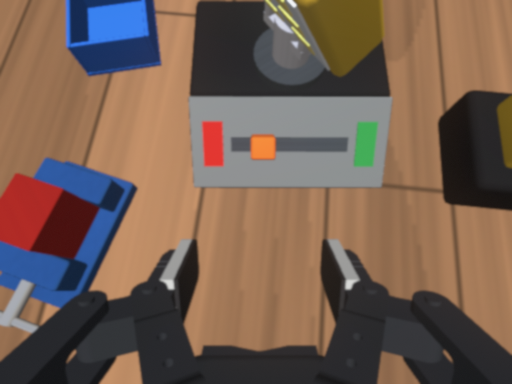

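```bash
python3 -c "
from rig import arm
print(arm.sign_off())"
```

```text
the job is handed in; nothing more can be done
None
```

I aimed the lamp at the red block in the larger blue vice and slid the orange lock to its end stop. The two fixed cameras put the beam about 5 mm from the block's middle after locking. The job is handed in, but the sign-off returned no verdict.

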